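# Glaze a pie: open the glaze pot, dip the pastry brush, brush the crust

### The job

Glaze the pale pie on the round wooden board: lift the lid off the blue glaze pot and set it down without dropping it, knob up, in the middle of the round cork mat, then take the pastry brush from its steel rest and dip its bristles right down to the bottom of the pot, which is nearly empty. Keeping the hand off the pie, brush the crust gently with the bristles, starting in the middle and sweeping out close to the crimped edge, without shoving the pie along. Finally lay the brush back in the two notches of its rest, bristles at the same end, and leave the pot open and upright in its place and everything else where it stands.

Things in the scene. Friction and masses are not known exactly. Their poses are not given: they have to be found in the camera images.
- pot: Loose round glaze pot of blue stoneware, 110 mm across, 52 mm high, about 0.6 kg, open at the top under its lid: inside 100 mm across, walls 5 mm, floor 7 mm thick (so 45 mm deep). Origin at the centre of its underside, z up. It stands on the table; at the start it wears the lid. It and the cork mat may trade places.
- lid: Loose lid of the pot, about 0.16 kg: a 6 mm thick blue disc 114 mm across, under it a plug 86 mm across and 8 mm deep sitting loosely in the pot's mouth, on top an upright round wooden knob 28 mm across. Origin at the centre of the plug's underside, z up; disc top at z = 14 mm, knob head z = 18 to 46 mm. On the pot its origin is 44 mm above the table.
- lid_knob (a point): Point on the axis of the lid's knob at the height to grip it, 36 mm above the lid's origin (10 mm below the knob's top).
- trivet: Fixed round cork mat on the table, 124 mm across, 8 mm thick, empty at the start: the lid's place. Origin at the centre of its underside.
- rest: Fixed steel brush rest: drip tray 200 x 84 mm, edges 12 mm high, with two notched cross walls 8 mm thick. Origin on the table under the place to grip the brush, x along the brush to the bristle end. Wall at x = +47 mm: notch 48 mm wide for the ferrule; at x = -58 mm: notch 28 mm wide for the handle; notch floors at z = 34 mm, horns beside them up to 47 mm; between the walls all is below 12 mm.
- brush: Loose pastry brush, 200 mm long, 73 g, level in the rest. Origin on its axis at the place to grip (near the centre of mass), over the rest's origin, 42 mm above the table; x to the bristles, y across, z up. Flat-sided wooden handle 15 mm wide, 16 mm high, x = -95 to +35 mm; steel ferrule 34 mm wide, 16 mm high, to +60 mm; bristles to +105 mm.
- bristles: Red silicone bristle head of the brush, 34 mm wide, 11 mm thick, 45 mm long. Flexible: bends about its root (its origin, 60 mm ahead of the brush's origin; bend axis = y of the brush) with a spring of 0.4 N m/rad, up to 0.7 rad either way, straight when free: pushed aside 6 mm at the tip it presses back with about 1.2 N. x points to the tip.
- brush_tip (a point): Middle of the bristles' end, 45 mm ahead of the bristle head's origin, 105 mm ahead of the brush's origin when straight.
- board: Fixed round wooden board with a short grip tab along its x axis, 184 mm across, 16 mm thick, with the pie on it. Origin at the centre of its underside.
- pie: Loose round pie, about 0.5 kg, pale unglazed crust in a foil dish: 126 mm across, crust top flat and 30 mm above its underside (the crimped edge, at 55 to 66 mm from the centre, is about 4 mm higher but only to look at). Origin at the centre of its underside.
- crust (a point): Centre of the pie's crust, on its top face, 30 mm above the pie's origin.
- jam_jar: Bystander: dark jam jar with black lid, 74 mm across, 105 mm high. Origin under its centre.
- juice_bottle: Bystander: yellow bottle with green cap, 64 mm across, 190 mm high. Origin under its centre.
- mug: Bystander: white mug, 82 mm across, 95 mm high. Origin under its centre.
- cutter: Bystander: open steel pastry cutter ring, 76 mm across, 35 mm high. Origin under its centre.
- spoon: Bystander: wooden spoon lying on the table, 190 mm long, x towards its bowl.
Mind the look-alikes: they are no part of the job. There is more than one size of the trivet; the one meant has the size given above.

How it is judged:
On the way, in this order (a step that is already met when the one before it is completed fails the run):
1. the lid lies released, knob up, on the cork mat (centre within 30 mm of the mat's) (horizontal distance between lid and trivet below 0.03 m and z of lid in the frame of trivet below 0.013 m and angle between lid's own z axis and vertical below 0.1 rad and contact force between lid and the arm below 0.05 N), for 0.2 s.
2. the bristle tip is inside the pot, within 17 mm of its floor (horizontal distance between brush_tip and pot below 0.048 m and z of brush_tip in the frame of pot below 0.024 m), for 0.2 s.
3. the bristles touch the crust within 20 mm of its centre (contact force between bristles and pie above 0.15 N and horizontal distance between brush_tip and crust below 0.02 m), for 0.05 s.
4. still brushing: the bristles touch the crust 22 to 34 mm from its centre (contact force between bristles and pie above 0.15 N and horizontal distance between brush_tip and crust between 0.022 and 0.034 m).
5. the bristles touch the crust more than 36 mm from its centre (contact force between bristles and pie above 0.15 N and horizontal distance between brush_tip and crust above 0.036 m), for 0.05 s.
At the end, for the whole second after the job is handed in: Lid still, knob up, on the cork mat, centres within 30 mm; brush still in both notches of its rest, bristles at the same end (within 12 mm along, 10 mm across, 3 mm in height, 0.17 rad); the open pot and the pie upright within 30 mm of where they were (all of step 1 and x of brush in the frame of rest between -0.012 and 0.012 m and y of brush in the frame of rest between -0.01 and 0.01 m and z of brush in the frame of rest between 0.039 and 0.045 m and x of brush_tip in the frame of rest above 0.08 m and angle between the x axis of brush and the x axis of rest, either way round below 0.17 rad and linear speed of each of brush, lid below 0.02 m/s and angle between each of pot, pie's own z axis and vertical below 0.08 rad and distance of each of pot, pie from where it was at the start of the episode below 0.03 m); the robot touches nothing.
It fails at once if the pie is shoved more than 30 mm (distance of pie from where it was at the start of the episode above 0.03 m).
It fails at once if the brush presses on the pie with more than 10 N, or the robot itself touches the pie (contact force between brush and pie above 10 N or contact force between the arm and pie above 0.5 N).
It fails at once if the pot is tipped more than 0.3 rad or moved more than 30 mm (angle between pot's own z axis and vertical above 0.3 rad or distance of pot from where it was at the start of the episode above 0.03 m).
It fails at once if the lid is dropped (falls free faster than 0.7 m/s, some 25 mm) (contact force between lid and the arm below 0.05 N and linear speed of lid above 0.7 m/s).
It fails at once if a bystander is moved more than 30 mm (distance of any of jam_jar, juice_bottle, mug, cutter, spoon from where it was at the start of the episode above 0.03 m).
It also fails if it takes over 61 s, if anything falls off the work surface, if the arm or the gripper's body presses on something with over 40 N, if the wrist force passes 120 N, or if a joint passes its speed limit or range.

### The arm

A 6-joint arm with a two-finger parallel gripper is mounted at the origin on the work surface. World frame = base frame: x ahead of the robot, y to its left, z up, the work surface at z = 0. Lengths are in m, angles in rad, forces in N, time in s.
With the tool pointing down it reaches from about 0.35 to 0.875 m from the base axis. Payload 15.5 kg.
Tool frame: the origin (TCP) lies midway between the tips of the shut fingers; the grasp point (between the pads) lies arm.tcp_to_grasp behind it (arm.tcp_to_grasp is the distance from the TCP to the grasp point, in m); z points along the fingers, y is the line along which they close (so a half turn about z gives the same grasp; the last joint's range is limited). The gripper opens to 85 mm and grips with 20 to 120 N. Pads are 22 mm wide; open, the fingers measure 114 mm over their backs; the gripper's body (76 mm by 85 mm) begins 54 mm behind the grasp point. The pads swing forward as they close: fully open they stand 13 mm farther back than shut.
Start: joints at [1.026, 0.494, 1.345, -0, 1.302, -0.096], TCP at [0.271, 0.563, 0.231] pointing down, gripper open.
Joint ranges: [-2.91, 2.91], [-0.82, 2.16], [0.22, 2.67], [-1.22, 4.37], [0.12, 2.79], [-3.08, 3.08]. Speed limits (rad/s): [1.89, 1.89, 2.57, 3.01, 3.01, 3.01].

### API

Orientations are given as a unit quaternion [x, y, z, w].
In Python, from cell import get_obs, capture, finish_job, finder, arm gives the robot as it stands.
- The arm moves only by the shell command python3 -m jog 'ROWS' [OPENING] [FORCE]. ROWS is JSON, a list of rows, each a list of 6 numbers: the shift along the world's x, y, z each as a share of 50 cm, from -1 to 1, then the turn, a rotation vector about the world's x, y, z each as a share of 2 rad, from -1 to 1. A call has 1 to 12 rows; each row is the pose to reach, as a shift and turn from the pose commanded when the call began; what a row does not reach only later rows make up. A row lasts 1/10 s, in which the tool goes at most 50 mm and 8.59 degrees, less where a joint would pass 70% of its speed; a pose out of reach is approached as far as the arm can. A call with a number of a shift or a turn outside -1 to 1 is refused whole. A call with a gripper value outside its range is refused whole. OPENING is the opening, from -1 (shut) to 1 (fully open), set as the call begins (- or left out, the last holds). The fingers move at their own pace and stop on an object; FORCE is the grip in N (left out, the last holds). Time passes only in rows, so rows that repeat a pose let the fingers close. It gives the time, the measured TCP pose, the force, the opening and the grip force at its end, in the units of the state.
- get_obs(): the state, without advancing time (a new reading comes with each control period).
- capture(name): name is "side" or "top" or "wrist"; returns a dict with "image" (420x560x3 uint8, blue, green, red), "K" (3x3 intrinsics, pixels), "D" ([k1, k2, p1, p2, k3] as OpenCV has them; the pictures are not rectified), "R" (3x3) and "t" (3): a world point X has camera coordinates R X + t. Camera axes: x right, y down, z forward; pixel columns grow to the right and rows downward; lengths in m; the calibration is good to about 2 mm. A picture is of the moment at which its call begins. There is no depth.
- finish_job(): hands the job in; it is judged then, once.
Trained networks look in a picture, given as the dict that the camera call returned (one of the last four; its "shot" number tells which), for a name from the list of things; names that differ only in an ending like _2 or _b are one class to them, and where a whole thing is asked for, a point or a joint stands for the part that bears it (a point fixed in the world has none). Each returns a list of dicts, best first, with "confidence" (0 to 1); they miss things now and then, are a little off and sometimes report something else, mostly with a low value. They report only what shows in the picture. A call takes as long as a camera call. They do not tell look-alikes from the thing itself.
- finder.trace(target, picture): "pixels" (420x560 bool, what is visible of it) and "position" ([column, row] in pixels, amid what is visible of it).
- finder.mark_of(target, picture): "position" ([column, row] in pixels: a listed point, or the origin of a listed thing).
The state is a dict: "time": time; "q": joint angles; "joint_vel": joint speeds; "joint_torque": joint torques, N m; "position": TCP position; "tool_rot": TCP orientation; "wrist_force": force on the tool from outside, world axes, zero at the start; "moment": the same for the moment, N m; "gripper_width": finger opening in m; "gripper_force": force on a finger pad.
Only numpy, scipy, OpenCV 4.12 (cv2) and the standard library are available. Lean on these libraries where they do the work, as an engineer would, in place of code of your own. Each camera call takes 0.05 s, during which the arm holds its last target. There are 200 camera calls.

## Working session

There is one attempt and no reset: what is moved stays moved. The work goes in short steps, Python scripts to look and compute and a shell command to move; the robot and the scene stay as the last step left them, time stands still between calls to the robot, and variables do not carry over. Pictures are saved under pics/ and viewed, at most 10 in all, crops included, and the job is handed in when it is done.

```bash
mkdir -p pics; ls
cat > h.py <<'E'
import numpy as np,cv2
from cell import get_obs,capture,finder,arm
def ray(p,px):
    u=cv2.undistortPoints(np.array([[px]],float),p["K"],np.array(p["D"],float))[0,0]
    R=np.array(p["R"]);t=np.array(p["t"])
    return -R.T@t, R.T@np.array([u[0],u[1],1.])
def at(p,px,z):
    c,d=ray(p,px); return c+d*(z-c[2])/d[2]
def proj(p,X):
    R=np.array(p["R"]);r=cv2.Rodrigues(R)[0]
    return cv2.projectPoints(np.array(X,float).reshape(-1,3),r,np.array(p["t"],float),p["K"],np.array(p["D"],float))[0][:,0]
def two(ps,pxs):
    A=np.zeros((3,3));b=np.zeros(3)
    for p,x in zip(ps,pxs):
        c,d=ray(p,x);d/=np.linalg.norm(d);M=np.eye(3)-np.outer(d,d);A+=M;b+=M@c
    return np.linalg.solve(A,b)
E
python3 - <<'E'
from h import *
s=get_obs();print({k:np.round(v,3) for k,v in s.items()},arm.tcp_to_grasp)
a=capture("top");b=capture("side")
cv2.imwrite("pics/t0.png",a["image"]);cv2.imwrite("pics/s0.png",b["image"])
H=dict(pot=0,lid=.044,lid_knob=.08,trivet=0,rest=0,brush=.042,bristles=.042,brush_tip=.042,board=0,pie=.016,crust=.046,jam_jar=0,juice_bottle=0,mug=0,cutter=0,spoon=0)
for n,z in H.items():
    for nm,p in(("top",a),("side",b)):
        print(n,nm,[(np.round(f["position"]).tolist(),round(f["confidence"],2),np.round(at(p,f["position"],z)[:2],3).tolist()) for f in finder.mark_of(n,p)[:4]])
E
```

```text
pics
{'time': np.float64(0.0), 'q': array([ 1.026,  0.494,  1.346, -0.   ,  1.303, -0.095]), 'joint_vel': array([ 0.001,  0.001,  0.001,  0.   ,  0.001, -0.   ]), 'joint_torque': array([-1.0000e-03, -8.8215e+01, -3.8386e+01, -0.0000e+00,  1.0000e-02,
       -0.0000e+00]), 'position': array([0.271, 0.563, 0.231]), 'tool_rot': array([ 0.223,  0.975, -0.001, -0.   ]), 'wrist_force': array([ 1.232, -0.16 , -0.146]), 'moment': array([-0.024,  0.005,  0.005]), 'gripper_force': np.float64(0.0), 'gripper_width': np.float64(0.085)} 0.0187
pot top []
pot side [([299.0, 302.0], 0.77, [0.446, -0.341])]
lid top [([418.0, 228.0], 0.9, [0.445, -0.353]), ([252.0, 215.0], 0.28, [0.483, 0.037])]
lid side [([300.0, 287.0], 0.57, [0.449, -0.335]), ([285.0, 198.0], 0.29, [0.612, 0.049])]
lid_knob top [([416.0, 227.0], 0.81, [0.446, -0.336]), ([130.0, 220.0], 0.39, [0.473, 0.317]), ([254.0, 218.0], 0.17, [0.474, 0.031])]
lid_knob side [([302.0, 279.0], 0.67, [0.445, -0.349])]
trivet top [([333.0, 252.0], 0.74, [0.393, -0.156]), ([400.0, 309.0], 0.67, [0.252, -0.315]), ([218.0, 152.0], 0.19, [0.647, 0.125]
[... 940 characters left out ...]
7, [0.439, -0.357])]
crust top [([121.0, 216.0], 0.64, [0.486, 0.351]), ([218.0, 152.0], 0.23, [0.636, 0.117])]
crust side [([215.0, 166.0], 0.72, [0.489, 0.354])]
jam_jar top [([424.0, 138.0], 0.61, [0.674, -0.394])]
jam_jar side [([385.0, 287.0], 0.78, [0.673, -0.388])]
juice_bottle top []
juice_bottle side [([314.0, 189.0], 0.71, [0.773, 0.128])]
mug top [([135.0, 142.0], 0.94, [0.676, 0.335])]
mug side [([311.0, 253.0], 0.23, [0.576, -0.183])]
cutter top [([216.0, 152.0], 0.57, [0.647, 0.128])]
cutter side [([281.0, 199.0], 0.9, [0.635, 0.114])]
spoon top [([287.0, 126.0], 0.9, [0.711, -0.048])]
spoon side [([328.0, 211.0], 0.74, [0.737, -0.016]), ([310.0, 253.0], 0.23, [0.571, -0.184])]
```

View pics/t0.png

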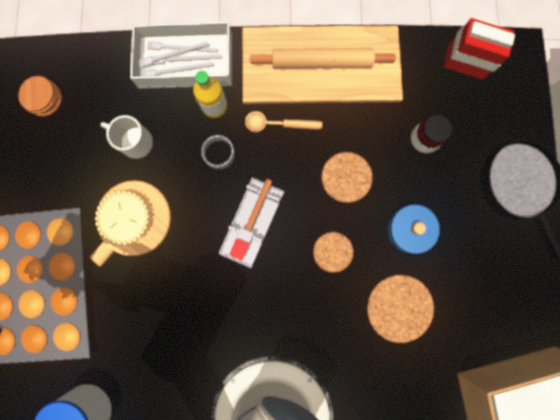

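View pics/s0.png

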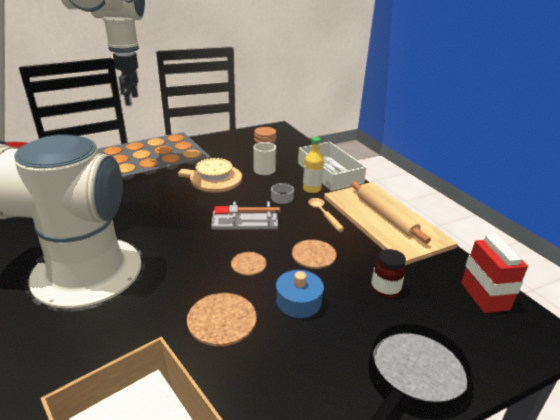

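The top view shows three cork mats, at (347,177), (334,252) and (401,309). The lidded blue pot is at (415,229), the brush in its rest at (252,219) with the red bristles near (240,248), and the pie at (122,216). The side view confirms this layout. Possible mix-ups are the three mats, told apart by size, and the blue lid at the bottom left (60,415). I'll measure the masks next.

Run:
```python
from h import *
a=capture("top");b=capture("side")
def circ(p,m,z):
    c=max(cv2.findContours(m.astype(np.uint8),cv2.RETR_EXTERNAL,cv2.CHAIN_APPROX_NONE)[0],key=cv2.contourArea)[:,0]
    P=np.array([at(p,x,z)[:2] for x in c.astype(float)])
    A=np.c_[2*P,np.ones(len(P))];s=np.linalg.lstsq(A,(P**2).sum(1),rcond=None)[0]
    r=np.sqrt(s[2]+s[:2]@s[:2]);return np.round(s[:2],4),"dia",round(2*r*1000,1),"rms",round(1000*np.std(np.linalg.norm(P-s[:2],axis=1)),1)
for n,z in(("trivet",.008),("lid",.055),("pie",.046),("board",.014),("cutter",.02),("jam_jar",.1)):
  for nm,p in(("top",a),("side",b)):
    for f in finder.trace(n,p)[:4]:
        print(n,nm,round(f["confidence"],2),np.round(f["position"]),*circ(p,f["pixels"],z))
for n in("lid_knob","brush","bristles","brush_tip","crust"):
    fa=finder.mark_of(n,a);fb=finder.mark_of(n,b)
    for y in fb[:2]: print(n,np.round(two((a,b),(fa[0]["position"],y["position"])),4))
for f in finder.trace("brush",a)[:2]+finder.trace("bristles",a)[:2]+finder.trace("lid_knob",a)[:1]:
    ys,xs=np.nonzero(f["pixels"]);P=np.array([at(a,(x,y),.048)[:2] for x,y in zip(xs,ys)])
    u,s,v=np.linalg.svd(P-P.mean(0),full_matrices=False);e=(P-P.mean(0))@v[0];print(f["confidence"],P.mean(0),v[0],e.min(),e.max(),P.mean(0)+v[0]*e.min(),P.mean(0)+v[0]*e.max())
for f in finder.trace("rest",a)[:1]:
    m=f["pixels"].astype(np.uint8);P=np.array([at(a,(x,y),.012)[:2] for y,x in np.argwhere(m)],np.float32);print("rest",cv2.minAreaRect(P))
i=a["image"];c=cv2.resize(i[120:350,200:470],None,fx=2.6,fy=2.6,interpolation=2);cv2.imwrite("pics/c0.png",c)
```

```text
trivet top 0.96 [332. 253.] [ 0.3945 -0.1535] dia 91.5 rms 0.8
trivet top 0.84 [344. 179.] [ 0.5766 -0.1937] dia 119.4 rms 1.4
trivet top 0.78 [400. 308.] [ 0.2548 -0.3126] dia 159.4 rms 1.0
trivet side 0.59 [311. 251.] [ 0.5721 -0.1974] dia 123.7 rms 2.0
trivet side 0.55 [247. 263.] [ 0.3901 -0.1593] dia 96.5 rms 2.4
trivet side 0.55 [299. 290.] [ 0.472  -0.2994] dia 119.5 rms 1.7
lid top 0.97 [413. 228.] [ 0.4445 -0.3423] dia 112.2 rms 1.1
lid top 0.44 [348. 180.] [ 0.5684 -0.1854] dia 115.0 rms 1.1
lid top 0.36 [432. 131.] [ 0.6712 -0.3925] dia 94.9 rms 7.2
lid side 0.96 [299. 289.] [ 0.4431 -0.3423] dia 113.9 rms 1.1
pie top 0.59 [122. 217.] [0.4831 0.3491] dia 125.1 rms 1.3
pie side 0.56 [214. 166.] [0.4804 0.3387] dia 148.4 rms 7.5
board top 0.63 [144. 227.] [0.4755 0.3452] dia 177.5 rms 21.2
board side 0.62 [216. 178.] [0.4663 0.3375] dia 181.0 rms 28.8
cutter top 0.83 [219. 138.] [0.6474 0.1258] dia 65.5 rms 4.7
cutter top 0.66 [391. 230.] [ 0.4482 -0.3198] dia 64.1 rms 2.5
cutter side 0.93 [281. 196.] [0.642  0.1263] dia 114.6 rms 11.3
jam_jar top 0.92 [432. 134.] [ 0.6588 -
[... 198 characters left out ...]
4799 0.0371 0.0423]
bristles [0.427  0.0658 0.0477]
bristles [0.4127 0.0608 0.1518]
brush_tip [0.3849 0.0806 0.0455]
crust [0.4873 0.3472 0.043 ]
0.67 [0.4565216  0.04703572] [-0.91252525  0.40902037] -0.1198298898690907 0.07711106352106013 [ 0.5658694  -0.00197715] [0.38615581 0.07857571]
0.6 [0.40624215 0.06950031] [-0.97145374  0.23722908] -0.022042014088591327 0.022157994591318366 [0.42765495 0.0642713 ] [0.38471669 0.07475683]
0.73 [ 0.44393833 -0.34399154] [-0.0792381  -0.99685572] -0.05921743882493045 0.058496210666225075 [ 0.44863061 -0.28496029] [ 0.4393032  -0.40230382]
rest ((0.47128617763519287, 0.044571008533239365), (0.08912999927997589, 0.20049530267715454), 64.86211395263672)
```

View pics/c0.png

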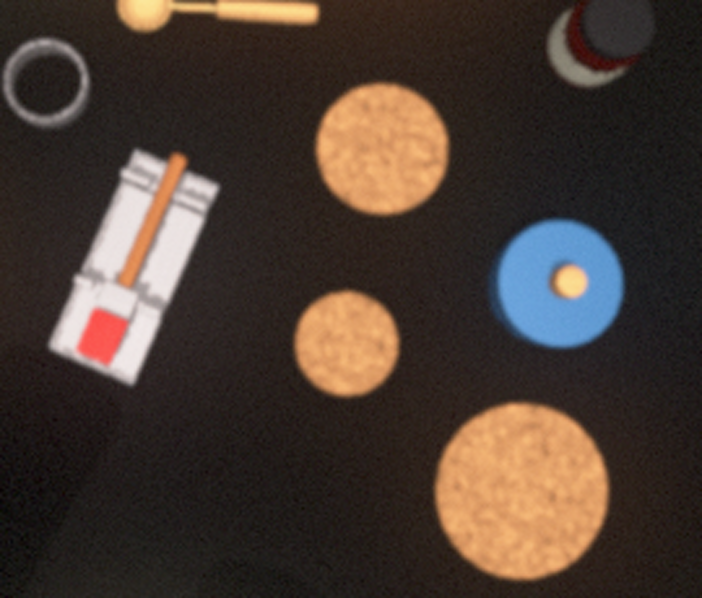

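The crop confirms the choice. The mats measure about 92, 120–124 and 159 mm, so the 124 mm target is the one at top pixel (347,177), world (0.575,-0.194). The lidded pot is at (0.444,-0.342), and its knob shows at (419,228). Moving to above the pot.

```bash
python3 -m jog '[[0.2,-1,0,0,0,0],[0.2,-1,0,0,0,0],[0.2,-1,0,0,0,0],[0.2,-1,0,0,0,0],[0.2,-1,0,0,0,0],[0.2,-1,0,0,0,0],[0.2,-1,0,0,0,0],[0.2,-1,0,0,0,0],[0.2,-1,0,0,0,0],[0.2,-1,0,0,0,0],[0.2,-1,0,0,0,0],[0.2,-1,0,0,0,0]]' 1 && python3 -m jog '[[0.146,-0.81,-0.1,0,0,0],[0.146,-0.81,-0.1,0,0,0],[0.146,-0.81,-0.1,0,0,0],[0.146,-0.81,-0.1,0,0,0],[0.146,-0.81,-0.1,0,0,0],[0.146,-0.81,-0.1,0,0,0],[0.146,-0.81,-0.1,0,0,0],[0.146,-0.81,-0.1,0,0,0],[0.146,-0.81,-0.1,0,0,0],[0.146,-0.81,-0.1,0,0,0],[0.146,-0.81,-0.1,0,0,0],[0.146,-0.81,-0.1,0,0,0]]'
python3 - <<'E'
from h import *
w=capture("wrist");s=capture("side");cv2.imwrite("pics/w1.png",w["image"])
o=get_obs();print(o["position"],o["tool_rot"],o["q"],-np.array(w["R"]).T@w["t"])
for n,z in(("lid_knob",.08),("lid",.044)):
  for p in(w,s):
    for f in finder.mark_of(n,p)[:2]: print(n,f["confidence"],f["position"],at(p,f["position"],z))
E
```

```text
time: 4.3
position: [0.3716, 0.0617, 0.2314]
tool_rot: [0.224, 0.975, 0.0, 0.0]
wrist_force: [-0.7, 0.4, -0.2]
gripper_width: 0.0852
gripper_force: 0.0
time: 5.5
position: [0.4444, -0.3398, 0.1815]
tool_rot: [0.222, 0.975, 0.0, -0.0]
wrist_force: [0.2, 0.6, -0.3]
gripper_width: 0.0853
gripper_force: 0.0
[ 0.44442634 -0.3404094   0.18164844] [2.21791202e-01 9.75094179e-01 3.85628700e-05 5.71754893e-05] [-7.60373631e-01  4.57176852e-01  1.56973517e+00  1.38960747e-04
  1.11462180e+00 -1.88392909e+00] [ 0.38057022 -0.30924337  0.32508323]
lid_knob 0.93 [277.3, 214.0] [ 0.44269916 -0.34243475  0.08      ]
lid_knob 0.85 [303.6, 277.1] [ 0.45301436 -0.34350664  0.08      ]
lid 0.56 [278.9, 208.2] [ 0.44729856 -0.34342623  0.044     ]
lid 0.59 [300.3, 287.4] [ 0.449722   -0.33751313  0.044     ]
lid 0.39 [215.4, 211.5] [0.38409593 0.06802805 0.044     ]
```

```bash
python3 -m jog '[[0,0,-0.06,0,0,0],[0,0,-0.12,0,0,0],[0,0,-0.17,0,0,0],[0,0,-0.21,0,0,0],[0,0,-0.234,0,0,0],[0,0,-0.234,0,0,0],[0,0,-0.234,0,0,0]]' 1 30 && python3 -m jog '[[0,0,0,0,0,0],[0,0,0,0,0,0],[0,0,0,0,0,0],[0,0,0,0,0,0],[0,0,0,0,0,0],[0,0,0,0,0,0],[0,0,0,0,0,0],[0,0,0,0,0,0]]' -1 30
```

```text
time: 6.5
position: [0.4444, -0.3421, 0.0648]
tool_rot: [0.223, 0.975, -0.0, 0.0]
wrist_force: [0.4, -0.1, -0.2]
gripper_width: 0.0852
gripper_force: 0.0
time: 7.3
position: [0.4444, -0.342, 0.0648]
tool_rot: [0.223, 0.975, -0.0, 0.0]
wrist_force: [-1.3, 1.3, 6.5]
gripper_width: 0.027
gripper_force: 29.1
```

```bash
python3 -m jog '[[0,0,0.02,0,0,0],[0,0,0.04,0,0,0],[0,0,0.08,0,0,0],[0,0,0.1,0,0,0],[0.05,0.057,0.1,0,0,0],[0.1,0.113,0.1,0,0,0],[0.15,0.17,0.1,0,0,0],[0.2,0.227,0.1,0,0,0],[0.24,0.272,0.1,0,0,0],[0.26,0.295,0.1,0,0,0],[0.26,0.295,0.1,0,0,0],[0.26,0.295,0.1,0,0,0]]'
python3 - <<'E'
from h import *
s=capture("side");t=capture("top");cv2.imwrite("pics/s2.png",np.hstack([s["image"][150:400,150:450],t["image"][100:350,250:550]]))
for n in("lid","trivet"):
  for p in(s,t):
    for f in finder.mark_of(n,p)[:3]: print(n,round(f["confidence"],2),f["position"],at(p,f["position"],.094 if n=="lid" else 0))
E
```

```text
time: 8.5
position: [0.5737, -0.1949, 0.1143]
tool_rot: [0.222, 0.975, -0.0, -0.0]
wrist_force: [-0.1, -0.9, -1.8]
gripper_width: 0.0267
gripper_force: 29.9
lid 0.87 [312.7, 227.5] [ 0.56833459 -0.19110407  0.094     ]
trivet 0.88 [311.0, 252.9] [ 0.5749683  -0.18350791  0.        ]
trivet 0.73 [244.6, 263.7] [ 0.38534175 -0.14819776  0.        ]
trivet 0.68 [221.8, 317.9] [ 0.25645897 -0.3091374   0.        ]
```

View pics/s2.png

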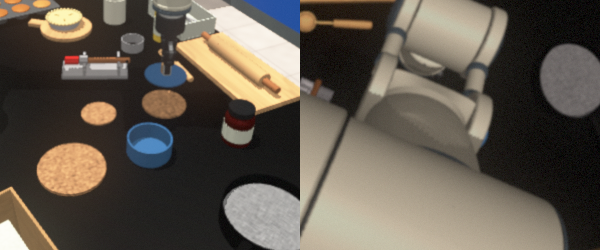

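The side view (left half) shows the lid level in the gripper above the middle mat, at crop pixel (165,75), and the pot open and upright in its place. The top view is blocked by the arm. Setting the lid down now.

```bash
python3 -m jog '[[0,0,-0.04,0,0,0],[0,0,-0.08,0,0,0],[0,0,-0.11,0,0,0],[0,0,-0.14,0,0,0],[0,0,-0.155,0,0,0],[0,0,-0.165,0,0,0],[0,0,-0.17,0,0,0],[0,0,-0.171,0,0,0],[0,0,-0.171,0,0,0]]'
```

```text
time: 9.7
position: [0.5744, -0.1945, 0.0292]
tool_rot: [0.223, 0.975, -0.0, 0.0]
wrist_force: [-0.0, 0.2, -1.7]
gripper_width: 0.0265
gripper_force: 30.0
```

```bash
python3 -m jog '[[0,0,-0.001,0,0,0],[0,0,-0.0015,0,0,0],[0,0,-0.0015,0,0,0]]'
```

```text
time: 10.0
position: [0.5745, -0.1945, 0.0287]
tool_rot: [0.222, 0.975, -0.0, 0.0]
wrist_force: [-2.4, 0.6, 5.7]
gripper_width: 0.027
gripper_force: 30.8
```

```bash
python3 -m jog '[[0,0,0,0,0,0],[0,0,0,0,0,0],[0,0,0,0,0,0],[0,0,0,0,0,0],[0,0,0.05,0,0,0],[0,0,0.12,0,0,0],[0,0,0.2,0,0,0],[0,0,0.26,0,0,0],[0,0,0.26,0,0,0]]' 1 && python3 -m jog '[[-0.189,0.463,0,0,0,0],[-0.189,0.463,0,0,0,0],[-0.189,0.463,0,0,0,0],[-0.189,0.463,0,0,0,0],[-0.189,0.463,0,0,0,0],[-0.189,0.463,0,0,0,0],[-0.189,0.463,0,0,0,0],[-0.189,0.463,0,0,0,0]]'
python3 - <<'E'
from h import *
w=capture("wrist");s=capture("side")
o=get_obs();print(o["position"],o["tool_rot"],o["q"])
for n,z in(("brush",.042),("bristles",.042),("brush_tip",.042),("rest",0),("lid",.008),("trivet",0),("pot",0)):
  for i,p in enumerate((w,s)):
    for f in finder.mark_of(n,p)[:2]: print(n,i,round(f["confidence"],2),np.round(f["position"]),np.round(at(p,f["position"],z)[:2],4))
for f in finder.trace("brush",w)[:1]:
    m=f["pixels"].astype(np.uint8);P=np.array([at(w,(x,y),.05)[:2] for y,x in np.argwhere(m).astype(float)],np.float32);c=P.mean(0)
    v=np.linalg.svd(P-c,full_matrices=False)[2][0];print("yaw",np.degrees(np.arctan2(v[1],v[0])),c,cv2.minAreaRect(P))
f=finder.trace("rest",w)[0]
m=f["pixels"].astype(np.uint8);P=np.array([at(w,(x,y),.012)[:2] for y,x in np.argwhere(m).astype(float)],np.float32);print("rest",cv2.minAreaRect(P))
cv2.imwrite("pics/w3.png",np.vstack([w["image"][:,:]]))
E
```

```text
time: 10.9
position: [0.5762, -0.1952, 0.1622]
tool_rot: [0.222, 0.975, -0.001, 0.003]
wrist_force: [-0.2, -0.4, -0.5]
gripper_width: 0.0857
gripper_force: 0.0
time: 11.7
position: [0.4801, 0.0366, 0.1578]
tool_rot: [0.223, 0.975, -0.0, 0.0]
wrist_force: [-0.1, 0.3, -0.2]
gripper_width: 0.0855
gripper_force: 0.0
[0.48012702 0.03618107 0.15782147] [ 2.23169369e-01  9.74779682e-01 -6.05155937e-05  1.15838659e-05] [-4.87995547e-02  3.91909810e-01  1.78158083e+00 -1.49571330e-04
  9.68100432e-01 -1.16938182e+00]
brush 0 0.88 [282. 210.] [0.4803 0.0369]
brush 1 0.7 [247. 208.] [0.4796 0.0473]
bristles 0 0.56 [275. 140.] [0.4235 0.0581]
bristles 1 0.42 [230. 211.] [0.4276 0.0565]
brush_tip 0 0.73 [278.  85.] [0.3862 0.0795]
brush_tip 1 0.73 [211. 174.] [0.4572 0.304 ]
brush_tip 1 0.66 [215. 210.] [0.387 0.082]
rest 0 0.84 [280. 201.] [0.4817 0.035 ]
rest 1 0.96 [249. 221.] [0.4828 0.0368]
lid 1 0.59 [314. 252.] [ 0.5812 -0.1907]
trivet 0 0.87 [ 80. 204.] [ 0.3935 -0.1547]
trivet 1 0.77 [310. 255.] [ 0.5665 -0.1907]
trivet 1 0.66 [248. 265.] [ 0.3921 -0.1565]
pot 0 0.67 [278. 141.] [0.4271 0.0585]
pot 0 0.17 [278.  83.] [0.3793 0.0815]
pot 1 0.82 [301. 299.] [ 0.4564 -0.3331]
pot 1 0.67 [328. 213.] [ 0.7326 -0.0251]
yaw -24.19478 [0.4489086 0.050254 ] ((0.4749390482902527, 0.03755277395248413), (0.034930963069200516, 0.19859549403190613), 65.15666198730469)
rest ((0.4691017270088196, 0.04260516166687012), (0.09466610848903656, 0.20114414393901825), 65.79753112792969)
```

View pics/w3.png

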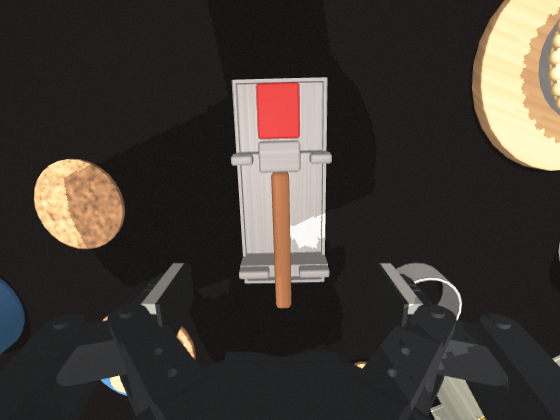

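The wrist view shows the brush in its rest, bristles at (278,110) and handle along column 281, centred and almost aligned with the fingers. Grasping it now.

```bash
python3 -m jog '[[0,0.001,-0.06,0,0,0.011],[0,0.001,-0.12,0,0,0.011],[0,0.001,-0.18,0,0,0.011],[0,0.001,-0.22,0,0,0.011],[0,0.001,-0.25,0,0,0.011],[0,0.001,-0.267,0,0,0.011],[0,0.001,-0.267,0,0,0.011],[0,0.001,-0.267,0,0,0.011]]' 1 60 && python3 -m jog '[[0,0,0,0,0,0],[0,0,0,0,0,0],[0,0,0,0,0,0],[0,0,0,0,0,0],[0,0,0,0,0,0],[0,0,0,0,0,0],[0,0,0,0,0,0],[0,0,0,0,0,0],[0,0,0,0,0,0]]' -1 60
python3 - <<'E'
from h import *
w=capture("wrist");print(np.round(get_obs()["q"],3))
for n in("brush_tip","bristles"):
    for f in finder.mark_of(n,w)[:2]: print(n,f["confidence"],f["position"],at(w,f["position"],.042))
E
```

```text
time: 13.4
position: [0.4799, 0.0376, 0.0249]
tool_rot: [0.212, 0.977, 0.0, 0.0]
wrist_force: [-0.1, -0.1, -0.6]
gripper_width: 0.0852
gripper_force: 0.0
time: 14.3
position: [0.4797, 0.0376, 0.0248]
tool_rot: [0.212, 0.977, 0.0, 0.0]
wrist_force: [-1.1, -0.0, 7.7]
gripper_width: 0.0138
gripper_force: 58.5
[-0.046  0.624  1.894 -0.     0.623 -1.19 ]
brush_tip 0.78 [281.5, 34.9] [0.38459861 0.08106287 0.042     ]
```

```bash
python3 -m jog '[[0,0,0.02,0,0,0],[0,0,0.06,0,0,0],[0,0,0.12,0,0,0],[0,0,0.2,0,0,0],[0,0,0.28,0,0,0],[0,0,0.34,0,0,0],[0,0,0.34,0,0,0]]' && python3 -c "
from h import *;o=get_obs();print(o['q'].tolist() if hasattr(o['q'],'tolist') else o['q'],o['position'],o['tool_rot'])" && python3 -m jog '[[0,0,0,-0.03,-0.07,0],[0,0,0,-0.06,-0.136,0],[0,0,0,-0.06,-0.136,0],[0,0,0,-0.06,-0.136,0]]' && python3 -c "
from h import *;o=get_obs();print(list(o['q']),o['position'],o['tool_rot'])"
```

```text
time: 15.15
position: [0.4814, 0.0376, 0.1987]
tool_rot: [0.212, 0.977, 0.001, 0.003]
wrist_force: [0.4, 0.2, -1.3]
gripper_width: 0.0139
gripper_force: 58.9
[-0.0458281099115597, 0.33283713975360796, 1.7339760741975718, 3.308941509797526e-06, 1.0680927194739374, -1.189902375686591] [0.48142172 0.03758551 0.19871727] [2.11745499e-01 9.77319122e-01 5.58937434e-04 3.29630187e-03]
time: 15.55
position: [0.4787, 0.0379, 0.1943]
tool_rot: [0.209, 0.967, -0.03, 0.144]
wrist_force: [1.2, -0.4, -0.2]
gripper_width: 0.0139
gripper_force: 58.8
[np.float64(0.045496628887366955), np.float64(0.25168734902390155), np.float64(1.9395885365931615), np.float64(-0.20376217885377887), np.float64(0.6953696553810639), np.float64(-0.9596542608350601)] [0.47873817 0.03794352 0.19432737] [ 0.20894232  0.96684522 -0.02979525  0.14375557]
```

```bash
cat > kin.py <<'E'
import numpy as np
from scipy.spatial.transform import Rotation as R
from scipy.optimize import least_squares
D=[([1.026,.494,1.3455,0,1.3025,-.0955],[.271,.563,.231],[.223,.975,-.001,0]),
([-.76037,.45718,1.56974,0,1.11462,-1.88393],[.44443,-.34041,.18165],[.22179,.97509,0,0]),
([-.0488,.39191,1.78158,0,.9681,-1.16938],[.48013,.03618,.15782],[.22317,.97478,0,0]),
([-.046,.624,1.894,0,.623,-1.19],[.4797,.0376,.0248],[.212,.977,0,0]),
([-.04583,.33284,1.73398,0,1.06809,-1.1899],[.48142,.03759,.19872],[.21175,.97732,.00056,.0033]),
([.0455,.25169,1.93959,-.20376,.69537,-.95965],[.47874,.03794,.19433],[.20894,.96685,-.0298,.14376])]
def fk(q,p,s4=1,s6=1):
    L1,L2,d,a,s,e,T,o6=p
    A=R.from_euler('z',q[0]);B=A*R.from_euler('y',q[1]);C=A*R.from_euler('y',q[1]+q[2])
    W=C*R.from_euler('z',s4*q[3])*R.from_euler('y',q[4])
    x=A.apply([a,s,d])+B.apply([0,0,L1])+C.apply([e,0,L2])+W.apply([0,0,T])
    return x,W*R.from_euler('z',s6*q[5]+o6)
def res(p,s4,s6):
    r=[]
    for q,x,t in D:
        X,Q=fk(q,p,s4,s6);r+=[*(X-x),*(.3*(Q*R.from_quat(t).inv()).as_rotvec())]
    r+=[1e-3*p[3],1e-3*p[5]]
    return r
best=None
for s4 in(1,-1):
  for s6 in(1,-1):
    for o in(-1.57,1.57,0,3.14):
      f=least_squares(res,[.45,.4,.3,0,.03,0,.3,o],args=(s4,s6))
      if best is None or f.cost<best[0]: best=(f.cost,f.x,s4,s6)
cost,P,S4,S6=best
lo=np.array([-2.91,-.82,.22,-1.22,.12,-3.08])+.03;hi=np.array([2.91,2.16,2.67,4.37,2.79,3.08])-.03
def pose(h,th):  # brush yaw h, nose-down th -> rotation
    hv=np.array([np.cos(h),np.sin(h),0]);k=np.array([0,0,1.])
    tx=np.cos(th)*hv-np.sin(th)*k;tz=-np.cos(th)*k-np.sin(th)*hv
    return R.from_matrix(np.c_[tx,np.cross(tz,tx),tz])
def tcp_for_tip(tip,Q): return np.array(tip)-Q.apply([.105,0,-.0172])
def ik(x,Q,q0):
    f=least_squares(lambda q:[*(fk(q,P,S4,S6)[0]-x),*(.3*(fk(q,P,S4,S6)[1]*Q.inv()).as_rotvec())],np.clip(q0,lo+1e-3,hi-1e-3),bounds=(lo,hi))
    return f.x,np.sqrt(2*f.cost)
E
python3 - <<'E'
from kin import *
print(cost,P.round(4),S4,S6)
qn=np.array(D[-1][0])
for nm,tip in(("pot",[.444,-.342,.016]),("crust",[.485,.348,.044])):
  for th in(.6,.785):
    for hd in range(0,360,30):
      Q=pose(np.radians(hd),th)
      for q0 in(qn,qn+[0,0,0,1.5,.5,-1.5],qn+[0,0,0,3,.5,0],qn+[0,0,0,-.8,.5,1]):
        q,e=ik(tcp_for_tip(tip,Q),Q,q0)
        if e<.003: print(nm,th,hd,q.round(2));break
E
```

```text
2.3728181876841722e-07 [5.962e-01 3.843e-01 2.572e-01 2.000e-04 5.970e-02 1.179e-01 3.353e-01
 1.571e+00] 1 1
pot 0.6 0 [-0.66  0.78  1.5  -0.36  1.36  1.08]
pot 0.6 30 [-0.61  0.75  1.6  -0.6   1.15  0.78]
pot 0.6 60 [-0.6   0.72  1.72 -0.84  0.86  0.54]
pot 0.6 90 [-0.63  0.68  1.83 -1.14  0.53  0.36]
pot 0.6 180 [-0.89  0.67  1.88  1.22  0.49  2.74]
pot 0.6 210 [-0.93  0.7   1.78  0.89  0.81  2.58]
pot 0.6 240 [-0.92  0.74  1.65  0.62  1.1   2.36]
pot 0.6 270 [-0.87  0.77  1.54  0.38  1.33  2.08]
pot 0.6 300 [-0.8   0.79  1.47  0.14  1.46  1.76]
pot 0.6 330 [-0.73  0.8   1.46 -0.12  1.47  1.41]
pot 0.785 0 [-0.61  0.86  1.37 -0.42  1.59  1.1 ]
pot 0.785 30 [-0.53  0.82  1.52 -0.68  1.33  0.87]
pot 0.785 60 [-0.49  0.76  1.71 -1.    1.    0.74]
pot 0.785 150 [-0.85  0.69  2.09  2.6   0.45  1.84]
pot 0.785 180 [-0.99  0.7   1.99  1.63  0.64  2.23]
pot 0.785 210 [-1.04  0.74  1.81  1.06  0.94  2.34]
pot 0.785 240 [-1.01  0.79  1.61  0.71  1.27  2.25]
pot 0.785 270 [-0.93  0.84  1.44  0.44  1.54  2.04]
pot 0.785 300 [-0.82  0.88  1.32  0.16  1.71  1.75]
pot 0.785 330 [-0.71  0.89  1.3
[... 364 characters left out ...]
39 -0.04]
crust 0.6 270 [0.37 0.66 1.72 0.9  0.73 2.83]
crust 0.6 300 [0.37 0.7  1.6  0.69 1.06 2.57]
crust 0.6 330 [0.4  0.75 1.48 0.48 1.33 2.28]
crust 0.785 0 [0.42 0.87 1.25 0.3  1.76 1.93]
crust 0.785 30 [ 0.52  0.89  1.18 -0.    1.85  1.57]
crust 0.785 60 [ 0.63  0.88  1.21 -0.3   1.78  1.2 ]
crust 0.785 90 [ 0.71  0.83  1.34 -0.56  1.55  0.9 ]
crust 0.785 120 [ 0.77  0.77  1.52 -0.82  1.23  0.68]
crust 0.785 150 [ 0.77  0.71  1.72 -1.14  0.85  0.57]
crust 0.785 210 [0.52 0.64 1.99 3.14 0.27 1.57]
crust 0.785 240 [0.36 0.65 1.94 1.78 0.48 2.38]
crust 0.785 270 [0.27 0.68 1.8  1.18 0.83 2.5 ]
crust 0.785 300 [0.27 0.74 1.6  0.83 1.2  2.41]
crust 0.785 330 [0.33 0.81 1.4  0.56 1.52 2.22]
```

```bash
cat >> kin.py <<'E'
def plan(x,Q,chk=4):
    from cell import get_obs
    o=get_obs();x0=np.array(o["position"]);Q0=R.from_quat(o["tool_rot"]);d=(Q*Q0.inv()).as_rotvec();q=np.array(o["q"])
    print("rows unit:",np.round((np.array(x)-x0)/.5,4),np.round(d/2,4),"mm",np.linalg.norm(x-x0)*1e3,"deg",np.degrees(np.linalg.norm(d)))
    for s in np.linspace(0,1,chk+1)[1:]:
        q,e=ik(x0+s*(x-x0),R.from_rotvec(s*d)*Q0,q);print("  ",s,q.round(2),"err",round(e,4))
E
python3 - <<'E'
from kin import *
Q=pose(np.radians(40),.75)
plan(np.array([.50,-.10,.26]),Q,5)
h=np.array([.766,.643,0]);pot=np.array([.444,-.342,0])
print("dip",tcp_for_tip(pot+.008*h+[0,0,.016],Q),"pre",tcp_for_tip(pot+.008*h+[0,0,.1],Q))
E
```

```text
rows unit: [ 0.0425 -0.2759  0.1313] [-0.2684 -0.0354 -0.9891] mm 154.25101726803322 deg 117.51494632807801
   0.2 [ 0.13  0.29  1.86 -0.45  0.88 -0.36] err 0.0
   0.4 [ 0.16  0.37  1.73 -0.54  1.13  0.05] err 0.0
   0.6000000000000001 [ 0.14  0.45  1.59 -0.55  1.38  0.36] err 0.0
   0.8 [ 0.07  0.54  1.43 -0.53  1.61  0.62] err 0.0
   1.0 [-0.02  0.62  1.28 -0.48  1.82  0.87] err 0.0
dip [ 0.3822936  -0.39377582  0.07498702] pre [ 0.3822936  -0.39377582  0.15898702]
```

```bash
python3 -m jog '[[0.042,-0.276,0.131,-0.268,-0.035,-0.989],[0.042,-0.276,0.131,-0.268,-0.035,-0.989],[0.042,-0.276,0.131,-0.268,-0.035,-0.989],[0.042,-0.276,0.131,-0.268,-0.035,-0.989],[0.042,-0.276,0.131,-0.268,-0.035,-0.989],[0.042,-0.276,0.131,-0.268,-0.035,-0.989],[0.042,-0.276,0.131,-0.268,-0.035,-0.989],[0.042,-0.276,0.131,-0.268,-0.035,-0.989],[0.042,-0.276,0.131,-0.268,-0.035,-0.989],[0.042,-0.276,0.131,-0.268,-0.035,-0.989],[0.042,-0.276,0.131,-0.268,-0.035,-0.989],[0.042,-0.276,0.131,-0.268,-0.035,-0.989]]' - 60
python3 - <<'E'
from kin import *
plan(np.array([.3823,-.3938,.159]),pose(np.radians(40),.75),4)
E
```

```text
time: 16.75
position: [0.5013, -0.1, 0.2598]
tool_rot: [0.833, 0.43, -0.322, 0.135]
wrist_force: [-0.3, -0.2, -0.4]
gripper_width: 0.014
gripper_force: 58.9
rows unit: [-0.238  -0.5875 -0.2016] [-0.0323 -0.0059 -0.1171] mm 332.59376573242014 deg 13.939367215878113
   0.25 [-0.11  0.57  1.45 -0.56  1.6   0.69] err 0.0
   0.5 [-0.24  0.59  1.51 -0.61  1.5   0.69] err 0.0
   0.75 [-0.38  0.62  1.54 -0.67  1.4   0.69] err 0.0
   1.0 [-0.51  0.66  1.54 -0.72  1.33  0.68] err 0.0
```

```bash
python3 -m jog '[[-0.238,-0.587,-0.202,-0.032,-0.006,-0.117],[-0.238,-0.587,-0.202,-0.032,-0.006,-0.117],[-0.238,-0.587,-0.202,-0.032,-0.006,-0.117],[-0.238,-0.587,-0.202,-0.032,-0.006,-0.117],[-0.238,-0.587,-0.202,-0.032,-0.006,-0.117],[-0.238,-0.587,-0.202,-0.032,-0.006,-0.117],[-0.238,-0.587,-0.202,-0.032,-0.006,-0.117],[-0.238,-0.587,-0.202,-0.032,-0.006,-0.117],[-0.238,-0.587,-0.202,-0.032,-0.006,-0.117],[-0.238,-0.587,-0.202,-0.032,-0.006,-0.117]]'
python3 - <<'E'
from kin import *
from h import *
plan(np.array([.3823,-.3938,.075]),pose(np.radians(40),.75),2)
s=capture("side");w=capture("wrist")
cv2.imwrite("pics/s4.png",np.hstack([cv2.resize(s["image"][180:390,200:480],None,fx=1.4,fy=1.4),cv2.resize(w["image"],(392,294))]))
o=get_obs();T=np.array(o["position"])+R.from_quat(o["tool_rot"]).apply([.105,0,-.0172]);print("tip model",T,proj(s,T),proj(w,T))
for p in(s,w):
  for n in("brush_tip","pot"):
    for f in finder.mark_of(n,p)[:2]: print(n,round(f["confidence"],2),f["position"],at(p,f["position"],0 if n=="pot" else T[2]))
E
```

```text
time: 17.75
position: [0.3823, -0.3936, 0.1591]
tool_rot: [0.874, 0.321, -0.343, 0.127]
wrist_force: [0.4, 0.3, -0.8]
gripper_width: 0.0141
gripper_force: 58.9
rows unit: [ 1.000e-04 -3.000e-04 -1.681e-01] [-0.0001  0.001  -0.0034] mm 84.06933740532092 deg 0.4081800051019343
   0.5 [-0.51  0.72  1.57 -0.74  1.26  0.74] err 0.0
   1.0 [-0.51  0.79  1.58 -0.75  1.21  0.79] err 0.0
tip model [ 0.4499738  -0.33585921  0.10041364] [[301.36834428 268.87948459]] [[283.43601542  28.52905509]]
brush_tip 0.47 [302.3, 269.5] [ 0.45083802 -0.33875729  0.10041364]
pot 0.6 [302.4, 303.1] [ 0.45268851 -0.34761358  0.        ]
brush_tip 0.93 [283.1, 34.8] [ 0.44809475 -0.33731106  0.10041364]
```

View pics/s4.png

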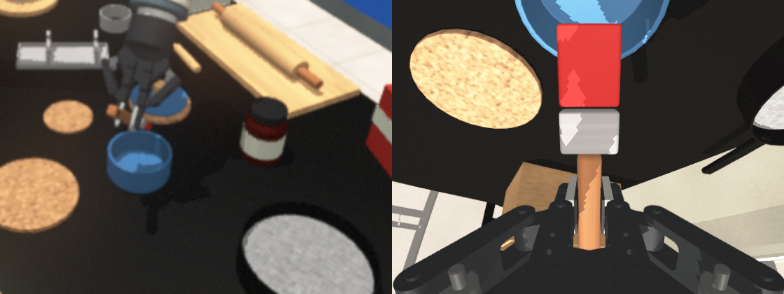

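The side view shows the brush tip directly over the open pot, at crop (145,125), and the wrist view shows the bristles over its mouth. My tip model agrees with the finder to about 3 mm. Dipping.

```bash
python3 -m jog '[[0.009,0.008,-0.04,0,0,0],[0.009,0.008,-0.08,0,0,0],[0.009,0.008,-0.12,0,0,0],[0.009,0.008,-0.15,0,0,0],[0.009,0.008,-0.167,0,0,0],[0.009,0.008,-0.168,0,0,0],[0.009,0.008,-0.168,0,0,0],[0.009,0.008,-0.168,0,0,0],[0.009,0.008,-0.168,0,0,0],[0.009,0.008,-0.168,0,0,0]]'
python3 - <<'E'
from kin import *
from cell import *
o=get_obs();print("tip",np.array(o["position"])+R.from_quat(o["tool_rot"]).apply([.105,0,-.0172]))
Q=pose(np.radians(40),.75)
for c in([.485,.348],):
  print("over crust pre TCP",tcp_for_tip([*c,.09],Q))
E
```

```text
time: 19.05
position: [0.3864, -0.39, 0.0755]
tool_rot: [0.874, 0.321, -0.343, 0.127]
wrist_force: [-0.1, -0.7, 0.3]
gripper_width: 0.0139
gripper_force: 58.9
tip [ 0.4539368  -0.33264012  0.01666439]
over crust pre TCP [0.4171656  0.29108018 0.14898702]
```

```bash
python3 -m jog '[[0,0,-0.006,0,0,0],[0,0,-0.006,0,0,0],[0,0,-0.006,0,0,0],[0,0,0.04,0,0,0],[0,0,0.1,0,0,0],[0,0,0.18,0,0,0],[0,0,0.26,0,0,0],[0,0,0.26,0,0,0]]'
python3 - <<'E'
from kin import *
plan(np.array([.4172,.2911,.205]),pose(np.radians(40),.75),6)
E
```

```text
time: 19.85
position: [0.3876, -0.3909, 0.2096]
tool_rot: [0.874, 0.32, -0.341, 0.13]
wrist_force: [0.1, 0.2, -1.1]
gripper_width: 0.014
gripper_force: 59.0
rows unit: [ 0.0591  1.3639 -0.0093] [ 0.0024  0.004  -0.0038] mm 682.6257691420388 deg 0.6930951626454874
   0.16666666666666666 [-0.33  0.56  1.58 -0.63  1.46  0.77] err 0.0
   0.3333333333333333 [-0.13  0.55  1.61 -0.53  1.54  0.91] err 0.0
   0.5 [ 0.07  0.57  1.57 -0.42  1.64  1.05] err 0.0
   0.6666666666666666 [ 0.25  0.61  1.48 -0.31  1.74  1.18] err 0.0
   0.8333333333333333 [ 0.42  0.67  1.34 -0.2   1.85  1.31] err 0.0
   1.0 [ 0.56  0.76  1.15 -0.11  1.97  1.42] err 0.0
```

```bash
python3 -m jog '[[0.03,0.9,0,0,0,0],[0.03,0.9,0,0,0,0],[0.03,0.9,0,0,0,0],[0.03,0.9,0,0,0,0],[0.03,0.9,0,0,0,0],[0.03,0.9,0,0,0,0],[0.03,0.9,0,0,0,0],[0.03,0.9,0,0,0,0],[0.03,0.9,0,0,0,0],[0.03,0.9,0,0,0,0],[0.03,0.9,0,0,0,0]]' && python3 -m jog '[[0.03,0.464,-0.1,0,0,0],[0.03,0.464,-0.1,0,0,0],[0.03,0.464,-0.1,0,0,0],[0.03,0.464,-0.1,0,0,0],[0.03,0.464,-0.1,0,0,0],[0.03,0.464,-0.1,0,0,0],[0.03,0.464,-0.1,0,0,0],[0.03,0.464,-0.1,0,0,0]]'
python3 - <<'E'
from kin import *
from h import *
s=capture("side");w=capture("wrist");t=capture("top")
cv2.imwrite("pics/s5.png",np.hstack([cv2.resize(s["image"][110:260,130:330],None,fx=2,fy=2),cv2.resize(w["image"],(400,300))]))
o=get_obs();T=np.array(o["position"])+R.from_quat(o["tool_rot"]).apply([.105,0,-.0172]);print("tip model",T,proj(s,T),proj(w,T))
for p in(s,w,t):
  for n in("brush_tip","crust","pie"):
    for f in finder.mark_of(n,p)[:2]: print(n,round(f["confidence"],2),f["position"],at(p,f["position"],dict(crust=.046,pie=.016).get(n,T[2])))
E
```

```text
time: 20.95
position: [0.4011, 0.0608, 0.2045]
tool_rot: [0.873, 0.322, -0.343, 0.128]
wrist_force: [0.1, -1.1, -0.1]
gripper_width: 0.0134
gripper_force: 59.0
time: 21.75
position: [0.4164, 0.2906, 0.1552]
tool_rot: [0.874, 0.32, -0.343, 0.127]
wrist_force: [0.9, 0.2, -1.7]
gripper_width: 0.014
gripper_force: 59.0
tip model [0.48408967 0.34822889 0.09657515] [[213.25854849 153.57852815]] [[282.90097139  28.24287784]]
brush_tip 0.39 [213.5, 151.2] [0.49172201 0.36630244 0.09657515]
crust 0.56 [216.0, 168.5] [0.48517574 0.33052042 0.046     ]
pie 0.79 [213.3, 173.4] [0.48208257 0.35365264 0.016     ]
brush_tip 0.8 [280.4, 37.2] [0.48088652 0.3467415  0.09657515]
brush_tip 0.74 [284.0, 122.2] [ 0.6906624  -0.04009345  0.09657515]
brush_tip 0.41 [112.2, 215.6] [0.48301537 0.35251596 0.09657515]
crust 0.91 [123.8, 217.3] [0.48304392 0.34354385 0.046     ]
pie 0.89 [127.1, 215.3] [0.49037869 0.34605656 0.016     ]
```

View pics/s5.png

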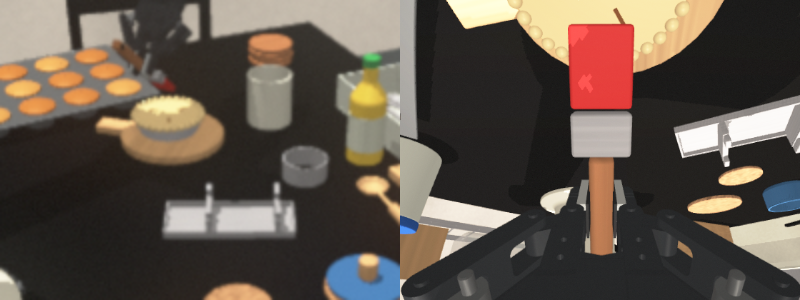

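The side view shows the brush over the pie with mug and bottle well clear, and the wrist view shows the bristles over the crust. The top view puts the crust at (0.484,0.347), and the tip matches. Lowering gently.

```bash
python3 -m jog '[[0,0,-0.03,0,0,0],[0,0,-0.06,0,0,0],[0,0,-0.08,0,0,0],[0,0,-0.09,0,0,0],[0,0,-0.096,0,0,0],[0,0,-0.1,0,0,0],[0,0,-0.104,0,0,0],[0,0,-0.104,0,0,0]]'
python3 - <<'E'
from kin import *
from h import *
s=capture("side");w=capture("wrist")
o=get_obs();T=np.array(o["position"])+R.from_quat(o["tool_rot"]).apply([.105,0,-.0172]);print("tip model",T,o["wrist_force"],proj(s,T),proj(w,T))
for p in(s,w):
  for n in("brush_tip",):
    for f in finder.mark_of(n,p)[:2]: print(n,round(f["confidence"],2),f["position"],at(p,f["position"],.05))
cv2.imwrite("pics/s6.png",cv2.resize(s["image"][120:220,150:290],None,fx=5,fy=5,interpolation=2))
E
```

```text
time: 23.15
position: [0.4162, 0.2921, 0.1031]
tool_rot: [0.874, 0.321, -0.343, 0.127]
wrist_force: [-0.7, -1.4, 2.5]
gripper_width: 0.0142
gripper_force: 59.1
tip model [0.48385745 0.34957773 0.04446127] [-0.9758808  -0.79560926  2.61501127] [[213.779559   166.72673503]] [[283.72426731  28.61823882]]
brush_tip 0.56 [215.4, 164.6] [0.49142494 0.35260441 0.05      ]
brush_tip 0.62 [280.9, 34.4] [0.48373247 0.35085736 0.05      ]
```

View pics/s6.png

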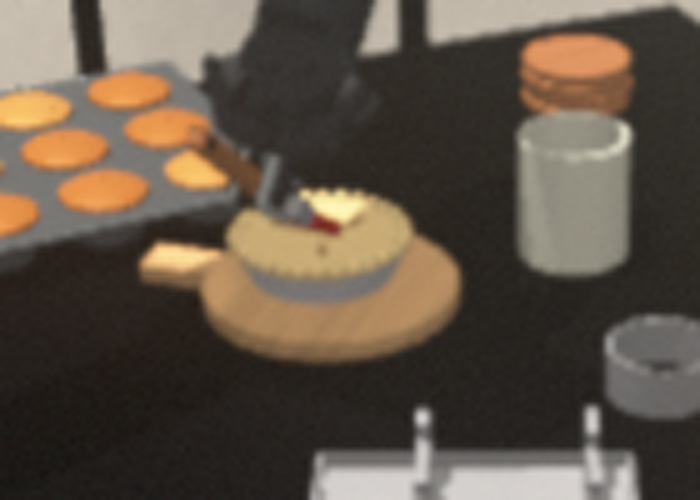

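The crop shows the red bristles resting on the crust near its middle, at crop (325,225), with the ferrule and hand clear of the pie. The force is about 2.5 N. Sweeping outward.

```bash
python3 -m jog '[[-0.007,-0.006,0,0,0,0],[-0.015,-0.0125,0,0,0,0],[-0.023,-0.019,0,0,0,0],[-0.031,-0.026,0,0,0,0],[-0.039,-0.0325,0,0,0,0],[-0.047,-0.039,0,0,0,0],[-0.055,-0.046,0,0,0,0],[-0.063,-0.053,0,0,0,0],[-0.071,-0.0595,0,0,0,0],[-0.079,-0.066,0,0,0,0],[-0.083,-0.0695,0,0,0,0],[-0.083,-0.0695,0,0,0,0]]'
python3 - <<'E'
from kin import *
from h import *
s=capture("side");w=capture("wrist");t=capture("top")
o=get_obs();T=np.array(o["position"])+R.from_quat(o["tool_rot"]).apply([.105,0,-.0172]);print("tip model",T,o["wrist_force"])
for p in(s,w,t):
  for n in("brush_tip","crust","pie"):
    for f in finder.mark_of(n,p)[:1]: print(n,round(f["confidence"],2),f["position"],at(p,f["position"],dict(crust=.046,pie=.016).get(n,.05)))
E
```

```text
time: 24.55
position: [0.3743, 0.2571, 0.1032]
tool_rot: [0.873, 0.321, -0.343, 0.127]
wrist_force: [-2.0, -1.1, 2.8]
gripper_width: 0.0139
gripper_force: 59.1
tip model [0.44202579 0.31463439 0.04423601] [-2.19787643 -1.42902317  3.67378565]
brush_tip 0.53 [206.7, 171.3] [0.44558315 0.31629015 0.05      ]
crust 0.76 [216.0, 165.8] [0.49265867 0.35033773 0.046     ]
pie 0.65 [213.9, 172.7] [0.48596032 0.35787774 0.016     ]
brush_tip 0.98 [283.3, 34.2] [0.44243952 0.31520869 0.05      ]
brush_tip 0.59 [422.9, 138.3] [ 0.66103682 -0.3746413   0.05      ]
crust 0.58 [120.8, 216.7] [0.4845916  0.35087813 0.046     ]
pie 0.64 [251.4, 219.9] [0.47414116 0.04168143 0.016     ]
```

```bash
python3 -m jog '[[0,0,0.03,0,0,0],[0,0,0.08,0,0,0],[0,0,0.16,0,0,0],[0,0,0.24,0,0,0],[0.1,-0.1,0.3,0,0,0],[0.15,-0.2,0.3,0,0,0],[0.2,-0.3,0.3,0,0,0],[0.2,-0.3,0.3,0,0,0]]'
python3 - <<'E'
from kin import *
Q=R.from_quat([.212,.977,0,0]);print(Q.as_matrix()[:,0])
plan(np.array([.4797,.0376,.2]),Q,6)
E
```

```text
time: 25.95
position: [0.4761, 0.1051, 0.2543]
tool_rot: [0.874, 0.321, -0.342, 0.127]
wrist_force: [-0.1, 0.6, -0.8]
gripper_width: 0.0138
gripper_force: 59.0
[-0.9100646   0.41446642  0.        ]
rows unit: [ 0.0073 -0.1349 -0.1087] [0.4368 0.0628 0.9512] mm 86.70094557718171 deg 120.153091261404
   0.16666666666666666 [ 0.3   0.59  1.33 -0.35  1.78  0.84] err 0.0
   0.3333333333333333 [ 0.3   0.52  1.44 -0.37  1.6   0.52] err 0.0
   0.5 [ 0.26  0.44  1.55 -0.35  1.41  0.18] err 0.0
   0.6666666666666666 [ 0.19  0.38  1.64 -0.29  1.24 -0.21] err 0.0
   0.8333333333333333 [ 0.08  0.34  1.7  -0.16  1.12 -0.67] err 0.0
   1.0 [-0.05  0.33  1.73 -0.    1.08 -1.19] err 0.0
```

```bash
python3 -m jog '[[0.007,-0.135,-0.109,0.437,0.063,0.951],[0.007,-0.135,-0.109,0.437,0.063,0.951],[0.007,-0.135,-0.109,0.437,0.063,0.951],[0.007,-0.135,-0.109,0.437,0.063,0.951],[0.007,-0.135,-0.109,0.437,0.063,0.951],[0.007,-0.135,-0.109,0.437,0.063,0.951],[0.007,-0.135,-0.109,0.437,0.063,0.951],[0.007,-0.135,-0.109,0.437,0.063,0.951],[0.007,-0.135,-0.109,0.437,0.063,0.951],[0.007,-0.135,-0.109,0.437,0.063,0.951],[0.007,-0.135,-0.109,0.437,0.063,0.951],[0.007,-0.135,-0.109,0.437,0.063,0.951]]'
python3 - <<'E'
from kin import *
plan(np.array([.4797,.0376,.12]),R.from_quat([.212,.977,0,0]),2)
E
```

```text
time: 27.15
position: [0.4784, 0.04, 0.1997]
tool_rot: [0.337, 0.939, -0.057, 0.023]
wrist_force: [0.4, -0.1, -1.9]
gripper_width: 0.0139
gripper_force: 59.0
rows unit: [ 0.0027 -0.0049 -0.1595] [0.0613 0.0104 0.131 ] mm 79.78614529943395 deg 16.611209512377417
   0.5 [-0.    0.39  1.78 -0.08  0.97 -0.97] err 0.0
   1.0 [-0.05  0.45  1.82  0.    0.87 -1.19] err 0.0
```

```bash
python3 -m jog '[[0.003,-0.005,0,0.061,0.01,0.131],[0.003,-0.005,0,0.061,0.01,0.131],[0.003,-0.005,-0.08,0.061,0.01,0.131],[0.003,-0.005,-0.14,0.061,0.01,0.131],[0.003,-0.005,-0.16,0.061,0.01,0.131],[0.003,-0.005,-0.16,0.061,0.01,0.131],[0.003,-0.005,-0.16,0.061,0.01,0.131]]'
python3 - <<'E'
from kin import *
from h import *
plan(np.array([.4797,.0376,.0248]),R.from_quat([.212,.977,0,0]),2)
w=capture("wrist");s=capture("side");cv2.imwrite("pics/s7.png",np.hstack([cv2.resize(w["image"],(400,300)),cv2.resize(s["image"][150:270,180:340],(400,300))]))
for n in("brush_tip","rest"):
    for f in finder.mark_of(n,w)[:1]: print(n,f["confidence"],f["position"],at(w,f["position"],0 if n=="rest" else .137))
E
```

```text
time: 27.85
position: [0.4804, 0.0374, 0.1197]
tool_rot: [0.215, 0.977, -0.002, 0.0]
wrist_force: [0.0, 0.4, -0.5]
gripper_width: 0.0138
gripper_force: 59.0
rows unit: [-0.0014  0.0003 -0.1898] [0.0017 0.     0.0027] mm 94.9131563428691 deg 0.3682483216091399
   0.5 [-0.05  0.53  1.86 -0.    0.74 -1.18] err 0.0
   1.0 [-0.05  0.62  1.89 -0.    0.62 -1.19] err 0.0
brush_tip 0.58 [280.7, 36.0] [0.38580447 0.08107838 0.137     ]
rest 0.21 [282.6, 38.3] [0.35510159 0.0962407  0.        ]
```

View pics/s7.png

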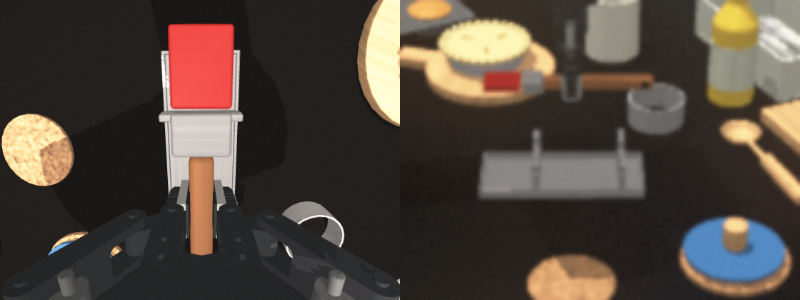

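The wrist view shows the brush level and aligned over the rest. The side view shows the lid sitting knob up on the mat, at crop (735,250), and the pie on its board. Lowering into the notches.

```bash
python3 -m jog '[[-0.001,0,-0.05,0.002,0,0.003],[-0.001,0,-0.1,0.002,0,0.003],[-0.001,0,-0.14,0.002,0,0.003],[-0.001,0,-0.165,0.002,0,0.003],[-0.001,0,-0.178,0.002,0,0.003],[-0.001,0,-0.184,0.002,0,0.003],[-0.001,0,-0.188,0.002,0,0.003],[-0.001,0,-0.19,0.002,0,0.003],[-0.001,0,-0.19,0.002,0,0.003]]'
```

```text
time: 28.95
position: [0.4796, 0.0374, 0.0248]
tool_rot: [0.212, 0.977, 0.0, 0.0]
wrist_force: [-3.8, 0.1, 16.3]
gripper_width: 0.0138
gripper_force: 61.5
```

```bash
python3 -m jog '[[0,0,0.001,0,0,0],[0,0,0.001,0,0,0],[0,0,0.001,0,0,0],[0,0,0.001,0,0,0],[0,0,0.001,0,0,0],[0,0,0.001,0,0,0],[0,0,0.05,0,0,0],[0,0,0.12,0,0,0],[0,0,0.2,0,0,0],[0,0,0.3,0,0,0],[0,0,0.3,0,0,0],[0,0,0.3,0,0,0]]' 1
python3 - <<'E'
from h import *
w=capture("wrist");s=capture("side");t=capture("top")
cv2.imwrite("pics/s8.png",np.hstack([cv2.resize(w["image"],(390,300)),cv2.resize(s["image"][140:320,160:406],(410,300))]))
for n,z in dict(brush=.042,brush_tip=.042,rest=0,lid=.008,trivet=0,pot=0,pie=.016).items():
  for i,p in enumerate((w,s,t)):
    for f in finder.mark_of(n,p)[:1]: print(n,i,round(f["confidence"],2),np.round(at(p,f["position"],z)[:2],4))
E
```

```text
time: 30.15
position: [0.4797, 0.0374, 0.1745]
tool_rot: [0.212, 0.977, 0.0, 0.001]
wrist_force: [0.0, 0.1, -1.2]
gripper_width: 0.0853
gripper_force: 0.0
brush 0 0.56 [0.4804 0.0376]
brush 1 0.82 [0.478  0.0385]
brush_tip 0 0.65 [0.3863 0.0812]
brush_tip 1 0.5 [0.3874 0.0857]
brush_tip 2 0.7 [0.3901 0.0788]
rest 0 0.63 [0.4859 0.035 ]
rest 1 0.64 [0.4897 0.0423]
rest 2 0.88 [0.4796 0.0355]
lid 1 0.93 [ 0.5775 -0.1798]
lid 2 0.86 [ 0.5724 -0.1948]
trivet 1 0.92 [ 0.3907 -0.1583]
trivet 2 0.94 [ 0.3958 -0.1478]
pot 1 0.82 [ 0.4485 -0.3445]
pot 2 0.59 [ 0.442  -0.3558]
pie 1 0.69 [0.4921 0.3568]
pie 2 0.71 [0.4866 0.3528]
```

View pics/s8.png

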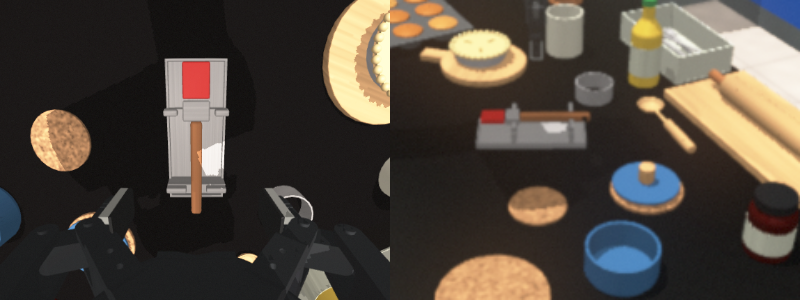

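The wrist and side views show the brush lying in both notches, bristles at the original end. The lid is knob up on the mid-size mat, the pot is open in place, and the pie is unmoved. Handing in.

```bash
python3 -c "
from cell import finish_job;print(finish_job())"
```

```text
the job is handed in; nothing more can be done
None
```

I handed the job in at about 30 s of the 61 s allowed, with no verdict returned: the last views show the lid knob up on the 124 mm mat, the pie brushed from the middle to about 50 mm out, the brush back in both notches with bristles at the same end, and the pot and pie in their places.

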